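# Change a jar roller to third speed and start it

## Task

Push the selector lever of the jar roller through its H-shaped gate into third speed, the far right slot with three raised dots, until it is fully home, then press the start button down and let it come up again; do not press the button before third is in. Do all of it by pushing with the fingertips or the outside of the fingers: never take the lever between the fingers, and leave the loose things standing round the machine where they are.

Things in the scene. Friction and masses are not known exactly. Their poses are not given: they have to be found in the camera images.
- mixer: Jar roller, fixed to the table: grey gearbox (150 mm in x, 240 mm in y, top at 62 mm), behind it two black rollers with a lying jar (80 to 170 mm in x, up to 85 mm high). Origin on the table under the gate's centre; its x points away from the operator to the rollers (far), y to the left, z up. It may be turned up to 0.4 rad.
- gate (a point): Centre of the top of the aluminium gate plate (96 x 96 mm, 72 mm above the table). Its H-shaped slot, 16 mm wide, has a left and a right leg along the mixer's x (centre lines 22 mm left and right of here, each 27 mm far and near) and a cross channel along y through here. 1 far left, 2 near left, 3 far right, 4 near right, marked by that many small raised dots.
- lever: Selector lever: steel stem of 10 mm with a ball knob, square (8 mm) in the gate, swinging both ways about its origin, the pivot (10 mm above the table under the gate's centre); own z runs up the stem. The gate guides it with some 3 mm play each side. No spring: it stays where it is left; it takes about 2 N at the knob to move. It starts anywhere along the left leg: in first, second or between.
- knob (a point): Centre of the lever's black ball knob (28 mm diameter), 115 mm from the pivot: 125 mm above the table upright, about 111 in a corner. In the mixer's frame it stands at y = +43 (left leg) or -43 mm (right leg) and moves from x = -40 (near end) to +40 mm (far end); it can cross between the legs only with x within about 7 mm of 0.
- start_top (a point): Centre of the top face of the start button, a black round cap of 28 mm diameter in an aluminium collar of 44 mm on the near right of the gearbox's top (42 mm near, 88 mm right of the origin); the cap's top is 80 mm above the table, 6 mm above its collar. It is pressed straight down and springs back.
- start (a joint): Travel of the start button: 0 is up, 0.006 m fully down (takes about 5 N).
- vial_rose: Loose small screw vial with rose glitter, white cap, 27 mm diameter, 45 mm tall, left of the gearbox. Origin under its centre. Leave it alone.
- vial_coal: Loose small screw vial with coal glitter, white cap, 27 mm diameter, 44 mm tall, right of the gearbox. Origin under its centre. Leave it alone.
- vial_plum: Loose small screw vial with plum glitter, white cap, 27 mm diameter, 44 mm tall, left of the rollers. Origin under its centre. Leave it alone.
- orange_cup: Loose orange mixing cup, 84 mm wide, 60 mm tall, on the left. Origin under its centre. Leave it alone.
- vial_violet: Loose small screw vial with violet glitter, white cap, 27 mm diameter, 44 mm tall, right of the rollers. Origin under its centre. Leave it alone.

How it is judged:
By the outcome, as a careful person would: the job done as asked, in the order asked, and still so for the second after the job is handed in, with the robot touching nothing.
It also fails if it takes over 64 s, if anything falls off the work surface, if the arm or the gripper's body presses on something with over 40 N, if the wrist force passes 120 N, or if a joint passes its speed limit or range.

## Robot

A 7-joint arm with a two-finger parallel gripper is mounted at the origin on a cart in front of the work surface, level with it; the furniture and walls round the work are solid. World frame = base frame: x ahead of the robot, y to its left, z up, the work surface at z = 0. Lengths are in m, angles in degrees, forces in N, time in s.
With the tool pointing down it reaches from about 0.4 to 0.85 m from the base axis. Payload 4.4 kg.
Tool frame: the origin (TCP) lies midway between the tips of the shut fingers; the grasp point (between the pads) lies 19 mm behind it; x points along the fingers, z is the direction in which the jaws open and shut, and the axes are right-handed (so a half turn about x gives the same grasp; the last joint's range is limited). The gripper opens to 94 mm and grips with 3 to 60 N. Pads are 16 mm wide; open, the fingers measure 119 mm over their backs; the gripper's body (75 mm by 177 mm) begins 78 mm behind the grasp point.
Start: joints at [59.656, 36.005, 2.206, 86.941, -1.547, 57.084, -1.146], TCP at [0.291, -0.581, 0.183] pointing down, gripper open.
Joint ranges: [-175.42, 175.42], [-21.48, 121.26], [-71.46, 75.88], [10.55, 141.38], [-63.04, 243.04], [13.31, 113.54], [-168.57, 168.57]. Speed limits (degrees/s): [147.25, 147.25, 180, 180, 180, 180, 180].

## Interface

Orientations are given as [roll, pitch, yaw] about the fixed x, y, z axes, in that order (R = Rz(yaw) Ry(pitch) Rx(roll)).
In Python, from plant import r, snapshot, masks_of gives the robot as it stands.
- The arm moves only by the tool send_rows, never from a script. Its argument "deltas" is a list that holds one entry, the list of rows, each a list of 5 numbers: the shift along the tool's x, y, z in m, then the turn about the tool's x in degrees, then the closure, from 0 (fully open) to 1 (shut). A call has 1 to 10 rows; each row shifts and turns the pose as measured when the row begins, along the tool's axes as they then stand; what a row does not reach is not made up. A row lasts 1/8 s, in which the tool goes at most 62.5 mm and 10.7 degrees, less where a joint would pass 70% of its speed; a pose out of reach is approached as far as the arm can. A call is refused whole if a number of a shift passes 0.0625 or a number of a turn 10.7, either way. A call with a gripper value outside its range is refused whole. The fingers move at their own pace and stop on an object; the grip force is fixed at half the most. Time passes only in rows, so rows that do not move let the fingers close. It gives the time, the measured TCP pose, the force and the opening at its end, in the units of the state.
- r.get_obs(): the state, without advancing time (a new reading comes with each control period).
- snapshot(name): name is "scene" or "top"; returns a dict with "frame" (400x640x3 uint8, red, green, blue), "range_z" (400x640 float32, m along the optical axis (not along the pixel's ray), 0 where there is no reading), "fovy" (degrees; the focal length in pixels is half the picture's height over the tangent of half this angle, whatever the lens; pixels are square), "cx", "cy" (the principal point, pixels), "position" and "attitude" of the camera in the world. Camera axes: x right, y down, z forward; pixel columns grow to the right and rows downward; lengths in m; the calibration is good to about 2 mm. A picture is of the moment at which its call begins.
- r.hand_in(): hands the job in, once; it reports no verdict.
Trained networks look in a picture, given as the dict that the camera call returned (one of the last four; its "shot" number tells which), for a name from the list of things; names that differ only in an ending like _2 or _b are one class to them, and where a whole thing is asked for, a point or a joint stands for the part that bears it (a point fixed in the world has none). Each returns a list of dicts, best first, with "score" (0 to 1); they miss things now and then, are a little off and sometimes report something else, mostly with a low value. They report only what shows in the picture. A call takes as long as a camera call.
- masks_of(picture, query): "region" (400x640 bool, what is visible of it) and "location" ([column, row] in pixels, amid what is visible of it).
The state is a dict: "clock": time; "joint_pos": joint angles; "joint_vel": joint speeds; "tau": joint torques, N m; "tcp_pos": TCP position; "ee_rot": TCP orientation; "force": force on the tool from outside, world axes, zero at the start; "moment": the same for the moment, N m; "grip_width": opening from 0.0 (shut) to 1.0 (fully open).
Only numpy, scipy, OpenCV 4.12 (cv2) and the standard library are available. Lean on these libraries where they do the work, as an engineer would, in place of code of your own. Each camera call takes 0.05 s, during which the arm holds its last target. There are 200 camera calls.

## Working session

There is one attempt and no reset: what is moved stays moved. The work goes in short steps, Python scripts to look and compute and a tool call to move; the robot and the scene stay as the last step left them, time stands still between calls to the robot, and variables do not carry over. Pictures are saved under pics/ and viewed, about 8 in all and at most 12, crops included, and the job is handed in when it is done.

Besides the shell and the picture viewer there is one more tool, called after ">>>" as name(argument=value, ...), one argument or row to a line, values as JSON. send_rows: Moves the arm, as the interface text tells. Its arguments: {"type":"object","properties":{"deltas":{"type":"array"}},"required":["deltas"]}

```bash
mkdir -p pics; ls
cat > h.py <<'E'
import numpy as np, cv2
from plant import r, snapshot, masks_of
from scipy.spatial.transform import Rotation as R
def camR(p):
    a=np.array(p["attitude"],float)
    if a.shape==(3,3): return a
    if a.size==4: print("quat",a); return R.from_quat(a).as_matrix()
    return R.from_euler('xyz',a,degrees=True).as_matrix()
def cloud(p):
    z=p["range_z"]; f=200/np.tan(np.radians(p["fovy"])/2)
    v,u=np.mgrid[0:400,0:640]
    c=np.stack([(u-p["cx"])/f*z,(v-p["cy"])/f*z,z],-1)
    w=c@camR(p).T+np.array(p["position"]); w[z==0]=np.nan
    return w
def save(p,n): cv2.imwrite("pics/"+n,p["frame"][:,:,::-1])
E
python3 - <<'E'
from h import *
o=r.get_obs(); print(o)
for n in("scene","top"):
    p=snapshot(n); save(p,n+"1.png"); print(n,p["fovy"],p["cx"],p["cy"],p["position"],p["attitude"])
    w=cloud(p)
    for q in("mixer","lever","knob","gate","start_top","start","vial_rose","vial_coal","vial_plum","vial_violet","orange_cup"):
        for m in masks_of(p,q)[:2]:
            g=m["region"]; print(q,round(m["score"],2),np.round(m["location"]),g.sum(),np.round(np.nanmedian(w[g],0),3),np.round(np.nanmax(w[g],0),3))
E
```

```text
pics
{'clock': 0.0, 'joint_pos': array([59.6576158 , 36.05678732,  2.20314305, 86.99672937, -1.54895028,
       57.08330073, -1.1445271 ]), 'joint_vel': array([ 0.0006086 ,  0.02947988, -0.05154846, -0.01799607,  0.00356861,
       -0.12519881, -0.00145802]), 'tau': array([ 3.11184212e-04, -5.49724030e+01,  1.14379484e+00, -1.86630875e+01,
       -5.22053812e-02,  2.36942834e-02,  1.35144955e-04]), 'tcp_pos': array([ 0.29047155, -0.58068502,  0.18167435]), 'ee_rot': array([-179.99424149,   89.89285698,  116.57791498]), 'force': array([ 0.29052892, -0.20401508, -0.14550304]), 'moment': array([ 0.00888568,  0.01448567, -0.02533095]), 'grip_width': 0.9984039697663939}
scene 57.2455183167522 322.1248278648377 196.75232157907752 [-0.02330298  0.56915401  0.63593571] [-122.58889377   -1.19164936 -133.58225914]
mixer 0.57 [348. 213.] 5220 [ 0.512 -0.05   0.062] [0.739 0.061 0.129]
lever 0.68 [349. 196.] 130 [ 0.516 -0.06   0.114] [ 0.547 -0.047  0.129]
gate 0.77 [348. 211.] 5379 [ 0.513 -0.051  0.062] [0.763 0.075 0.129]
start_top 0.58 [388. 191.] 51 [ 0.494 -0.203  0.084] [ 0.509 -0.192  0
[... 539 characters left out ...]
6687607] [-170.07834246    0.23486288  -90.27530715]
mixer 0.63 [344. 207.] 7076 [ 0.543 -0.096  0.061] [0.713 0.06  0.131]
lever 0.49 [332. 210.] 87 [ 0.522 -0.066  0.123] [ 0.535 -0.053  0.131]
gate 0.68 [345. 207.] 6994 [ 0.544 -0.096  0.061] [0.713 0.056 0.131]
start_top 0.46 [388. 218.] 82 [ 0.5   -0.209  0.083] [ 0.515 -0.195  0.089]
start 0.36 [398. 196.] 87 [ 0.572 -0.258  0.042] [ 0.587 -0.247  0.051]
vial_rose 0.61 [300. 248.] 75 [0.433 0.022 0.044] [0.447 0.034 0.05 ]
vial_coal 0.57 [399. 195.] 92 [ 0.575 -0.259  0.042] [ 0.594 -0.247  0.051]
vial_plum 0.64 [284. 205.] 63 [0.554 0.066 0.042] [0.566 0.077 0.05 ]
orange_cup 0.9 [210. 268.] 760 [0.383 0.293 0.009] [0.429 0.339 0.066]
```

Run:
```python
from h import *
T=snapshot("top"); S=snapshot("scene")
a=cv2.resize(T["frame"][140:290,240:440],(800,600),interpolation=cv2.INTER_CUBIC)
b=cv2.resize(S["frame"][150:300,250:450],(800,600),interpolation=cv2.INTER_CUBIC)
cv2.imwrite("pics/t2.png",a[:,:,::-1]);cv2.imwrite("pics/s2.png",b[:,:,::-1])
w=cloud(T)
for lo,hi in((.052,.067),(.068,.077)):
    m=(w[...,2]>lo)&(w[...,2]<hi)&(w[...,0]>.35)&(w[...,0]<.75)&(w[...,1]<.15)&(w[...,1]>-.35)
    n,l,st,c=cv2.connectedComponentsWithStats(m.astype(np.uint8)); k=1+np.argmax(st[1:,4])
    print(n,st[1:,4],cv2.minAreaRect(w[l==k][:,:2].astype(np.float32)), np.median(w[l==k][:,2]))
```

```text
80 [   7    9    1    1   15    3    2    1    1    1 3171    7   17   57
    1    1    5    1   28    2    2    1   16    1    1    2    1   52
    6   20    1    2    1    3    3   78    3    1    2    6    8    2
    1   25   60    1    1    1    1    1    1    1    1    1  234    1
    1    2    2    1    1    1    2    1    1    1    3    1    2    1
    1    1    2    1    1    1    1    1    1] ((0.5520989298820496, -0.09563601016998291), (0.24168998003005981, 0.24017591774463654), 20.865345001220703) 0.06147332860813837
81 [  5   7   1   3   1   2   1   2   2  10   1   2  24   1   4   1   1   1
   1   1   1   1 732   1   1   1   1   1   1   1   1   1   1   1   1   1
   1   1   1   1   1   1   1   1  96   1   1   1   1   1   1   1   1   1
   1   2   1   1   1   1   1   1   2   1   1   1   1   1   1   1   1   1
   1   1   1   1   1   1   1   1] ((0.5091847777366638, -0.11146597564220428), (0.09611522406339645, 0.09740977734327316), 20.965242385864258) 0.07206086805352951
```

View pics/t2.png

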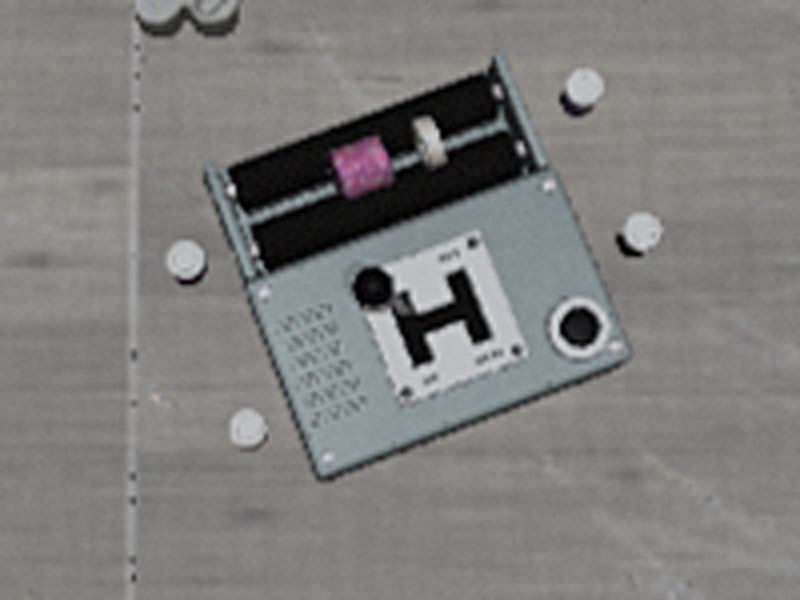

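View pics/s2.png

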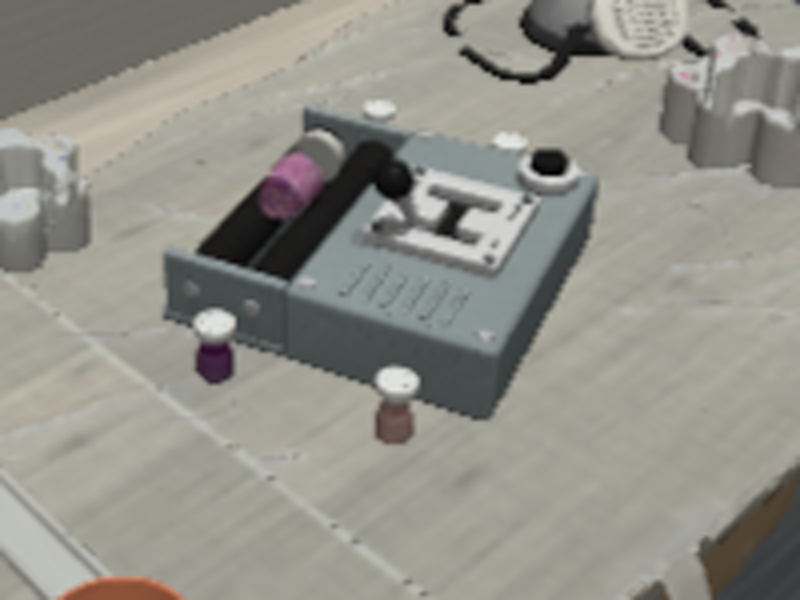

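Top crop: the knob is at (373,287), i.e. the far-left slot (first). The gate centre is about (445,320), and the start button is at (578,327). The scene crop agrees, with the loose vials outside the box. Mixer pose is about (0.509, -0.111) with yaw about 20.9°. I'll shut the fingers, align with the mixer, then go to the knob's far side.

```bash
cat >> h.py <<'E'
G=np.array([.509,-.1112]); Y=np.radians(20.9); RM=np.array([[np.cos(Y),np.sin(Y)],[-np.sin(Y),np.cos(Y)]])
def mix(p): p=np.asarray(p); return np.concatenate([(p[...,:2]-G)@RM.T,p[...,2:]],-1)
def st():
    o=r.get_obs(); print("t",round(o["clock"],2),"mix mm",np.round(mix(o["tcp_pos"])*1e3,1),"rot",np.round(o["ee_rot"],1),"F",np.round(o["force"],1),"w",round(o["grip_width"],3))
def knob():
    for n in("scene","top"):
        p=snapshot(n); w=cloud(p); m=mix(w); f=p["frame"].astype(int)
        for d in masks_of(p,"lever")[:1]:
            g=d["region"]&(f.max(-1)<90)&(m[...,2]>.095)&(m[...,2]<.15); q=w[g]
            ray=q-np.array(p["position"]); q=q+0*ray
            # sphere fit of given radius
            from scipy.optimize import least_squares
            if len(q)<10: print(n,"few",len(q)); continue
            s=least_squares(lambda c:np.linalg.norm(q-c,axis=1)-.014,q.mean(0)+.01*ray.mean(0)/np.linalg.norm(ray.mean(0)),loss='soft_l1',f_scale=.002)
            print(n,round(d["score"],2),len(q),"knob mix mm",np.round(mix(s.x)*1e3,1),"cost",np.sqrt(2*s.cost/len(q)))
E
python3 -c "
from h import *
st(); knob()"
```

```text
t 1.3 mix mm [-371.5 -361.4  182.6] rot [ 46.2  90.  -17.2] F [-0.6 -0.1  0. ] w 1.003
scene 0.71 82 knob mix mm [ 30.   41.  114.8] cost 0.0012723373091409165
top 0.59 65 knob mix mm [ 31.   37.4 113.8] cost 0.0019042262747259672
```

>>> send_rows(
  deltas=[
    [[0,0,0,5.7,1],[0,0.02,-0.02,0,1],[0,0.04,-0.04,0,1],[0,0.04,-0.04,0,1],[0,0.04,-0.04,0,1],[0,0.04,-0.04,0,1],[0,0.04,-0.04,0,1],[0,0.04,-0.04,0,1]],
  ],
)

```text
clock: 2.5
tcp_pos: [0.4457, -0.243, 0.182]
ee_rot: [4.3, 89.7, -65.6]
force: [1.2, -0.8, 0.0]
grip_width: 0.187
```

```bash
python3 -c "
from h import *
st()"
```

```text
t 2.5 mix mm [-106.2 -100.6  182. ] rot [  4.3  89.7 -65.6] F [ 1.2 -0.8  0. ] w 0.187
```

>>> send_rows(
  deltas=[
    [[0,0.05,-0.03,-0.8,1],[0,0.05,-0.04,0,1],[0,0.05,-0.04,0,1],[0,0.03,-0.03,0,1],[0,0,0,0,1]],
  ],
)

```text
clock: 3.12
tcp_pos: [0.5672, -0.0415, 0.1823]
ee_rot: [42.3, 89.6, -26.3]
force: [-0.1, -0.9, 0.1]
grip_width: 0.004
```

```bash
python3 -c "
from h import *
st()"
```

```text
t 3.12 mix mm [ 79.2  44.3 182.3] rot [ 42.3  89.6 -26.3] F [-0.1 -0.9  0.1] w 0.004
```

>>> send_rows(
  deltas=[
    [[0.03,0,0,0,1],[0.03,0,0,0,1],[0.018,0,0,0,1],[0,-0.01,0,0,1],[0,-0.01,0,0,1],[0,-0.01,0,0,1],[0,-0.01,0,0,1]],
  ],
)

```text
clock: 4.0
tcp_pos: [0.5286, -0.0632, 0.1052]
ee_rot: [35.5, 89.2, -33.4]
force: [0.4, -0.0, 0.0]
grip_width: 0.005
```

```bash
python3 -c "
from h import *
st(); knob()"
```

```text
t 4.0 mix mm [ 35.4  37.8 105.2] rot [ 35.5  89.2 -33.4] F [ 0.4 -0.   0. ] w 0.005
scene 0.58 59 knob mix mm [ 30.5  41.  114.5] cost 0.0012302835054321443
```

Run:
```python
from h import *
T=snapshot("top"); S=snapshot("scene")
a=cv2.resize(T["frame"][160:260,280:410],(520,400),interpolation=cv2.INTER_CUBIC)
b=cv2.resize(S["frame"][130:250,290:420],(520,480),interpolation=cv2.INTER_CUBIC)
b=b[:,:]; a=cv2.copyMakeBorder(a,0,80,0,0,cv2.BORDER_CONSTANT)
c=cv2.resize(np.hstack([a,b]),(800,369)); cv2.imwrite("pics/c3.png",c[:,:,::-1])
w=mix(cloud(S)); 
for u,v in((345,195),(349,196)): print(w[v-3:v+4:3,u-3:u+4:3].round(3).tolist())
```

```text
[[[0.087, -0.059, 0.05], [0.037, 0.048, 0.123], [0.029, 0.049, 0.126]], [[0.083, -0.049, 0.046], [0.036, 0.051, 0.116], [0.026, 0.054, 0.12]], [[0.067, -0.008, 0.063], [0.036, 0.048, 0.105], [0.026, 0.052, 0.11]]]
[[[0.032, 0.054, 0.125], [0.026, 0.049, 0.124], [0.019, 0.043, 0.123]], [[0.031, 0.054, 0.116], [0.024, 0.053, 0.117], [0.017, 0.047, 0.116]], [[0.054, -0.008, 0.064], [0.024, 0.05, 0.106], [0.019, 0.039, 0.102]]]
```

View pics/c3.png

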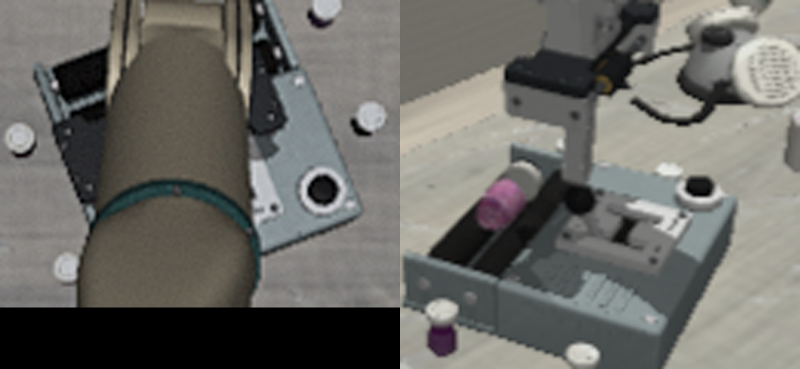

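Run:
```python
from h import *
st()
S=snapshot("scene"); w=mix(cloud(S))*1e3
for v in range(168,204,3): print(v,[tuple(int(x) if x==x else -1 for x in w[v,u]) for u in range(338,360,3)])
cv2.imwrite("pics/c4.png",cv2.resize(S["frame"][150:215,310:390],(800,650),interpolation=cv2.INTER_NEAREST)[:600,:,::-1])
```

```text
t 4.3 mix mm [ 36.6  38.3 104.6] rot [ 35.3  89.3 -33.6] F [-0.6  0.9  1.6] w 0.006
168 [(32, 117, 229), (23, 121, 233), (16, 120, 234), (9, 120, 236), (2, 119, 238), (25, 32, 190), (131, -301, 6), (124, -314, 2)]
171 [(-1, -1, -1), (171, -254, 6), (16, 118, 225), (8, 120, 229), (1, 120, 230), (25, 30, 181), (126, -288, 1), (116, -291, 3)]
174 [(173, -231, 5), (164, -239, 3), (41, 51, 178), (33, 52, 181), (25, 50, 182), (25, 29, 172), (119, -269, 0), (108, -270, 2)]
177 [(163, -210, 6), (129, -150, 45), (40, 52, 170), (33, 51, 171), (25, 50, 173), (119, -241, 2), (110, -246, 2), (100, -250, 2)]
180 [(119, -101, 61), (110, -104, 62), (40, 52, 161), (33, 49, 161), (26, 46, 162), (109, -215, 6), (102, -225, 2), (92, -229, 3)]
183 [(120, -106, 47), (109, -103, 52), (40, 51, 151), (32, 50, 153), (25, 47, 153), (70, -106, 61), (60, -104, 65), (53, -113, 62)]
186 [(120, -106, 36), (101, -84, 53), (39, 51, 143), (31, 50, 145), (25, 44, 143), (63, -88, 62), (55, -92, 62), (46, -95, 63)]
189 [(103, -65, 52), (93, -65, 55), (88, -76, 50), (33, 45, 132), (25, 44, 134), (56, -69, 63), (47, -71, 64), (40, -79, 62)]
192 [(95, -47, 54), (88, -54, 51), (41, 45, 120), (32, 47, 124), (24, 45, 125), (19, 34, 121), (36, -39, 75), (34, -61, 64)]
195 [(89, -34, 52), (83, -43, 49), (38, 51, 115), (29, 52, 118), (21, 50, 119), (17, 39, 114), (31, -28, 72), (23, -31, 73)]
198 [(85, -23, 49), (69, -8, 62), (61, -10, 63), (28, 53, 110), (20, 53, 112), (18, 34, 102), (25, -11, 73), (22, -28, 64)]
201 [(71, 9, 62), (63, 6, 62), (56, 0, 61), (42, 14, 73), (22, 45, 98), (18, 31, 91), (19, 2, 73), (12, -1, 73)]
```

View pics/c4.png

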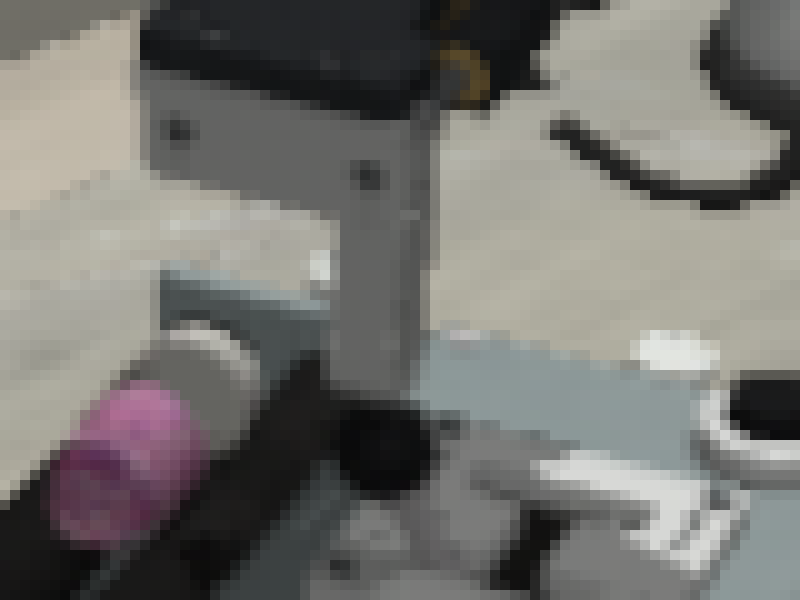

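Close scene view: the grey fingers end around row 189, just above the black ball at (349,195). So the tips sit over the knob and it hasn't moved. Depth puts the tips near z = 0.13 although the TCP reads 0.105. I'll back off and measure the tip height in the open.

>>> send_rows(
  deltas=[
    [[0,0.02,0,0,1],[0,0.02,0,0,1],[0,0.01,0,0,1],[0,0,0,0,1]],
  ],
)

```text
clock: 4.85
tcp_pos: [0.5777, -0.0432, 0.1044]
ee_rot: [33.5, 89.3, -35.3]
force: [-0.4, -0.8, -0.5]
grip_width: 0.007
```

Run:
```python
from h import *
st(); knob()
S=snapshot("scene"); w=mix(cloud(S))*1e3
t=mix(r.get_obs()["tcp_pos"])*1e3
print(t)
g=(abs(w[...,0]-t[0])<22)&(abs(w[...,1]-t[1])<25)&(w[...,2]>88)
q=w[g]; print(len(q))
for z in range(90,190,8):
    s=q[(q[:,2]>=z)&(q[:,2]<z+8)]
    if len(s): print(z,len(s),s.min(0).round(),s.max(0).round())
cv2.imwrite("pics/c5.png",cv2.resize(S["frame"][150:215,310:390],(800,650),interpolation=cv2.INTER_NEAREST)[:600,:,::-1])
```

```text
t 4.85 mix mm [ 88.4  39.  104.4] rot [ 33.5  89.3 -35.3] F [-0.4 -0.8 -0.5] w 0.007
[ 87.09007571  38.57506744 104.70351921]
266
122 1 [ 85.  41. 128.] [ 85.  41. 128.]
130 14 [ 76.  31. 130.] [ 93.  51. 138.]
138 23 [ 76.  26. 139.] [ 96.  54. 146.]
146 25 [ 76.  29. 146.] [ 93.  55. 154.]
154 24 [ 75.  28. 154.] [ 93.  54. 162.]
162 23 [ 75.  31. 162.] [ 93.  54. 169.]
170 27 [ 75.  30. 170.] [ 94.  55. 177.]
178 28 [ 75.  29. 178.] [ 93.  56. 186.]
186 13 [ 75.  32. 186.] [ 86.  54. 194.]
```

View pics/c5.png

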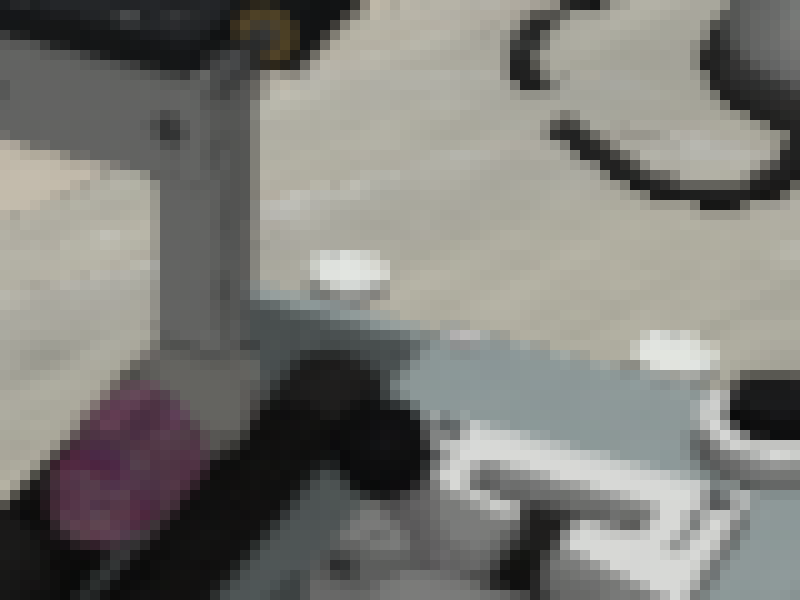

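The finger bottom ends at about row 185, above the jar, and the depth says z ≈ 130. So the tips are 25 mm above the reported TCP (x, y agree to about 2.5 mm). I'll lower by that much with a margin, short of the knob.

>>> send_rows(
  deltas=[
    [[0,-0.016,0,0,1],[0.012,0,0,0,1],[0.012,0,0,0,1],[0,0,0,0,1]],
  ],
)

```text
clock: 5.6
tcp_pos: [0.5617, -0.0503, 0.0789]
ee_rot: [32.2, 89.3, -36.7]
force: [0.5, -0.6, -0.2]
grip_width: 0.004
```

```bash
cat >> h.py <<'E'
def tip():
    S=snapshot("scene"); w=mix(cloud(S))*1e3; t=mix(r.get_obs()["tcp_pos"])*1e3
    q=w[(abs(w[...,0]-t[0]+2)<13)&(abs(w[...,1]-t[1]-2)<18)&(w[...,2]>88)&(w[...,2]<170)]
    print("tcp",t.round(1),"finger lo",np.percentile(q,2,0).round(1),"hi",np.percentile(q,98,0).round(1),len(q))
E
python3 -c "
from h import *
st(); knob(); tip()"
```

```text
t 5.6 mix mm [71.  38.1 78.9] rot [ 32.2  89.3 -36.7] F [ 0.5 -0.6 -0.2] w 0.004
scene 0.62 89 knob mix mm [ 30.9  41.4 114.2] cost 0.0012418772438996895
tcp [71.9 37.6 80.5] finger lo [ 60.1  28.8 107.7] hi [ 77.8  52.9 166.1] 161
```

>>> send_rows(
  deltas=[
    [[0,-0.01,0,0,1],[0,-0.01,0,0,1],[0,-0.01,0,0,1],[0,-0.008,0,0,1]],
  ],
)

```text
clock: 6.35
tcp_pos: [0.5305, -0.0636, 0.0825]
ee_rot: [53.7, 88.6, -15.1]
force: [3.3, 1.4, 2.3]
grip_width: 0.002
```

```bash
python3 -c "
from h import *
st(); knob(); tip()"
```

```text
t 6.35 mix mm [37.1 36.8 82.5] rot [ 53.7  88.6 -15.1] F [3.3 1.4 2.3] w 0.002
tcp [35.6 37.  81.5] finger lo [ 23.2  28.9 108.9] hi [ 43.2  52.6 163.4] 151
```

>>> send_rows(
  deltas=[
    [[0.003,-0.007,0,0,1],[0,-0.005,0,0,1],[0,0,0,0,1]],
  ],
)

```text
clock: 6.98
tcp_pos: [0.5179, -0.0682, 0.0778]
ee_rot: [50.3, 88.8, -18.5]
force: [1.8, 0.7, 1.3]
grip_width: 0.002
```

Run:
```python
from h import *
st(); knob(); tip()
S=snapshot("scene"); w=mix(cloud(S))*1e3; f=S["frame"].max(-1)
g=(f<45)&(w[...,2]>95)&(w[...,2]<140)&(abs(w[...,0])<50)&(abs(w[...,1])<70)
print(g.sum(), w[g].mean(0), w[g].min(0), w[g].max(0))
```

```text
t 6.97 mix mm [23.6 37.  77.8] rot [ 50.3  88.8 -18.5] F [1.8 0.7 1.3] w 0.002
top few 0
tcp [23.7 37.1 77.7] finger lo [ 11.2  27.9 105.4] hi [ 30.9  53.5 166. ] 147
70 [ -3.29502595  50.49018979 124.09201761] [-13.79429221  41.57251746 110.75510487] [  8.9109141   56.96209471 134.43878414]
```

>>> send_rows(
  deltas=[
    [[0,0.012,0,0,1],[0,0.012,-0.01,0,1],[0,0,-0.025,0,1],[0,-0.005,-0.01,0,1],[0,-0.02,0,0,1],[0,-0.02,0,0,1],[0,0,0,0,1]],
  ],
)

```text
clock: 8.15
tcp_pos: [0.4817, -0.0291, 0.0758]
ee_rot: [47.6, 89.0, -21.0]
force: [0.3, -0.3, 0.8]
grip_width: 0.006
```

```bash
python3 -c "
from h import *
st(); knob(); tip()"
```

```text
t 8.15 mix mm [ 3.7 86.4 75.8] rot [ 47.6  89.  -21. ] F [ 0.3 -0.3  0.8] w 0.006
scene 0.59 62 knob mix mm [ -1.8  41.5 118.1] cost 0.0018989760633234196
tcp [ 6.2 86.2 75.8] finger lo [ -5.7  77.7 103.7] hi [ 13.1 101.9 158.5] 151
```

>>> send_rows(
  deltas=[
    [[0,-0.005,0.01,0,1],[0,-0.001,0.01,0,1],[0,0,0.01,0,1],[0,0,0.01,0,1],[0,0,0.01,0,1],[0,0,0,0,1]],
  ],
)

```text
clock: 9.15
tcp_pos: [0.4984, -0.0796, 0.0765]
ee_rot: [55.7, 88.9, -12.8]
force: [0.1, 0.4, 0.6]
grip_width: 0.004
```

```bash
python3 -c "
from h import *
st(); knob(); tip()"
```

```text
t 9.15 mix mm [ 1.4 33.3 76.5] rot [ 55.7  88.9 -12.8] F [0.1 0.4 0.6] w 0.004
tcp [ 1.2 34.7 76.4] finger lo [-11.   26.5 102.6] hi [  7.8  50.4 153.4] 145
```

>>> send_rows(
  deltas=[
    [[0,0,0.01,0,1],[0,0,0.01,0,1],[0,0,0.01,0,1],[0,0,0.01,0,1],[0,0,0,0,1]],
  ],
)

```text
clock: 10.02
tcp_pos: [0.5124, -0.1172, 0.0762]
ee_rot: [58.4, 89.1, -10.0]
force: [0.0, 0.6, -0.4]
grip_width: 0.005
```

Run:
```python
from h import *
st(); knob(); tip()
S=snapshot("scene"); w=mix(cloud(S))*1e3; f=S["frame"].max(-1)
cv2.imwrite("pics/c6.png",cv2.resize(S["frame"][150:225,320:410],(720,600),interpolation=cv2.INTER_NEAREST)[:,:,::-1])
```

```text
t 10.03 mix mm [ 1.  -6.8 76.2] rot [ 58.4  89.1 -10. ] F [ 0.   0.6 -0.4] w 0.005
scene 0.58 14 knob mix mm [  0.8 -28.9 121.8] cost 0.0011351938269328222
tcp [ 1.2 -5.5 76.4] finger lo [-10.7 -17.2  89.1] hi [  7.9  10.3 156.4] 149
```

View pics/c6.png

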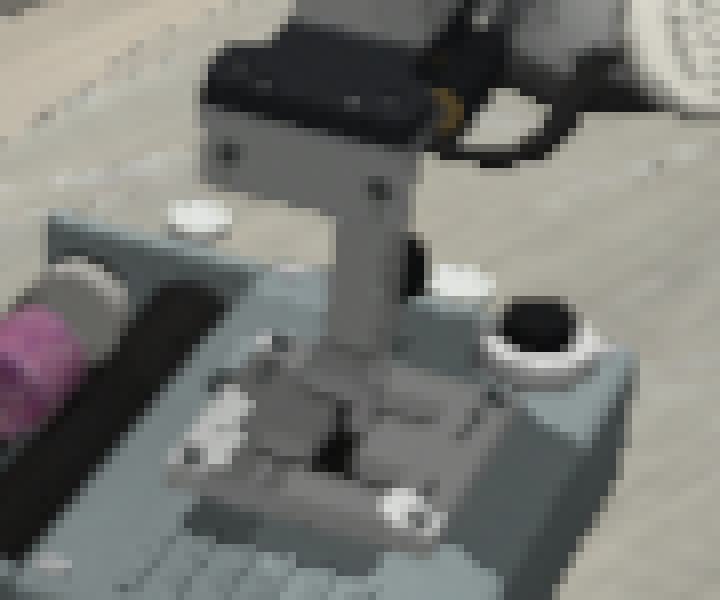

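The ball peeks out behind the finger at (412,265) in the crop, so it has crossed to about y = -29. A little more to bring it into the right leg.

>>> send_rows(
  deltas=[
    [[0,0,0.008,0,1],[0,0,0.006,0,1],[0,0,0.004,0,1],[0,0,0,0,1]],
  ],
)

```text
clock: 10.82
tcp_pos: [0.5159, -0.1267, 0.0758]
ee_rot: [103.4, 89.4, 35.3]
force: [-0.9, 0.9, 0.7]
grip_width: 0.002
```

```bash
python3 -c "
from h import *
st(); knob(); tip()"
```

```text
t 10.82 mix mm [  0.9 -17.   75.8] rot [103.4  89.4  35.3] F [-0.9  0.9  0.7] w 0.002
scene 0.56 11 knob mix mm [  1.7 -36.3 119.6] cost 0.0013772125864894324
tcp [  0.9 -17.4  75.7] finger lo [-10.7 -28.3  90.4] hi [  7.8  -2.1 157.4] 154
```

>>> send_rows(
  deltas=[
    [[0,0,0.006,0,1],[0,0,0.004,0,1],[0,0,0,0,1]],
  ],
)

```text
clock: 11.45
tcp_pos: [0.5157, -0.1266, 0.0757]
ee_rot: [160.5, 89.0, 92.7]
force: [-0.9, 1.9, 1.4]
grip_width: 0.004
```

```bash
python3 -c "
from h import *
st(); knob()"
```

```text
t 11.45 mix mm [  0.7 -16.8  75.7] rot [160.5  89.   92.7] F [-0.9  1.9  1.4] w 0.004
scene 0.51 10 knob mix mm [ -0.8 -39.6 114.7] cost 0.0010577106301800424
```

>>> send_rows(
  deltas=[
    [[0,0,-0.01,0,1],[0,-0.015,-0.01,0,1],[0,-0.02,0,0,1],[0,-0.01,0.01,0,1],[0,0,0.02,0,1],[0,0,0.02,0,1],[0,0,0,0,1]],
  ],
)

```text
clock: 12.52
tcp_pos: [0.4913, -0.1823, 0.076]
ee_rot: [98.0, 89.3, 29.8]
force: [-0.3, 0.5, -0.5]
grip_width: 0.0
```

```bash
python3 -c "
from h import *
st(); knob(); tip()"
```

```text
t 12.53 mix mm [-41.9 -60.1  76. ] rot [98.  89.3 29.8] F [-0.3  0.5 -0.5] w 0.0
scene 0.64 60 knob mix mm [ -1.3 -43.  116.6] cost 0.001483919198900981
tcp [-42.1 -56.   75.9] finger lo [-54.1 -66.5 103.6] hi [-35.4 -41.  160.2] 147
```

>>> send_rows(
  deltas=[
    [[0,0,-0.011,0,1],[0,0.01,0,0,1],[0,0.01,0,0,1],[0,0.01,0,0,1],[0,0.01,0,0,1],[0,0,0,0,1]],
  ],
)

```text
clock: 13.52
tcp_pos: [0.5227, -0.1505, 0.0765]
ee_rot: [128.9, 89.4, 61.1]
force: [-0.6, 0.0, 0.4]
grip_width: 0.004
```

```bash
python3 -c "
from h import *
st(); knob(); tip()"
```

```text
t 13.53 mix mm [ -1.2 -41.6  76.5] rot [128.9  89.4  61.1] F [-0.6  0.   0.4] w 0.004
scene 0.65 63 knob mix mm [ 20.  -42.5 113.7] cost 0.0018173359549175205
tcp [ -2.8 -41.7  76.5] finger lo [-14.2 -50.1 104.3] hi [  5.1 -25.9 159.2] 150
```

Knob moves into the far-right leg. Continue to the stop.

>>> send_rows(
  deltas=[
    [[0,0.008,0,0,1],[0,0.008,0,0,1],[0,0.006,0,0,1],[0,0.006,0,0,1],[0,0.006,0,0,1],[0,0.006,0,0,1],[0,0.006,0,0,1]],
  ],
)

```text
clock: 14.65
tcp_pos: [0.5375, -0.1439, 0.0747]
ee_rot: [-112.7, 87.2, 179.0]
force: [-13.5, -3.9, 12.0]
grip_width: 0.006
```

```bash
python3 -c "
from h import *
st(); knob(); tip()"
```

```text
t 14.65 mix mm [ 14.9 -40.7  74.7] rot [-112.7   87.2  179. ] F [-13.5  -3.9  12. ] w 0.006
scene 0.4 61 knob mix mm [ 37.5 -41.4 110.2] cost 0.0015293261264934022
top few 0
tcp [ 15.  -40.7  74.7] finger lo [  5.7 -51.7  97.1] hi [ 25.5 -26.8 162.7] 171
```

>>> send_rows(
  deltas=[
    [[0,0.01,0,0,1],[0,0.012,0,0,1],[0,0.012,0,0,1]],
  ],
)

```text
clock: 15.28
tcp_pos: [0.5365, -0.1442, 0.0747]
ee_rot: [-106.3, 83.8, -175.2]
force: [-22.3, -7.2, 21.8]
grip_width: 0.004
```

```bash
python3 -c "
from h import *
st(); knob()"
```

```text
t 15.28 mix mm [ 13.9 -40.7  74.7] rot [-106.3   83.8 -175.2] F [-22.3  -7.2  21.8] w 0.004
scene 0.55 58 knob mix mm [ 38.1 -41.  109.5] cost 0.0014633561384928618
```

>>> send_rows(
  deltas=[
    [[0,-0.01,0,0,1],[0,-0.02,0,0,1],[-0.02,-0.02,0,0,1],[-0.02,-0.02,0,0,1],[-0.02,0,0.02,0,1],[0,0,0.02,0,1],[0,0,0,0,1]],
  ],
)

```text
clock: 16.35
tcp_pos: [0.5016, -0.2057, 0.1437]
ee_rot: [-105.1, 84.9, -173.8]
force: [-0.4, 0.2, 0.2]
grip_width: 0.007
```

Run:
```python
from h import *
st(); knob(); tip()
for n in("scene","top"):
    p=snapshot(n); w=mix(cloud(p))*1e3
    g=(abs(w[...,0]+42)<25)&(abs(w[...,1]+88)<25)&(w[...,2]>76)&(w[...,2]<90)&(p["frame"].max(-1)<80); print(n,g.sum(),np.median(w[g],0) if g.any() else "")
```

```text
t 16.35 mix mm [-40.6 -85.7 143.7] rot [-105.1   84.9 -173.8] F [-0.4  0.2  0.2] w 0.007
scene 0.48 55 knob mix mm [ 37.4 -41.5 110.4] cost 0.0012512471510872662
top 0.45 32 knob mix mm [ 35.8 -43.9 110.3] cost 0.0017549634510958052
tcp [-41.  -82.9 143.5] finger lo [-49.  -86.1 167.1] hi [-30.8 -79.3 169.2] 4
scene 46 [-45.25183051 -77.23486042  83.82142303]
top 0
```

Third is at a hard stop: the lever didn't move between 14 N and 22 N, and the knob is at (37, -42, 110). Next I'll go over the button.

>>> send_rows(
  deltas=[
    [[0,0.009,0.006,0,1],[0.03,0,0,0,1],[0.03,0,0,0,1],[0,0,0,0,1]],
  ],
)

```text
clock: 17.2
tcp_pos: [0.5093, -0.2061, 0.0819]
ee_rot: [-105.5, 85.0, -174.0]
force: [-0.8, 0.5, 0.8]
grip_width: 0.007
```

Run:
```python
from h import *
st(); knob(); tip()
S=snapshot("scene")
cv2.imwrite("pics/c7.png",cv2.resize(S["frame"][150:225,340:430],(720,600),interpolation=cv2.INTER_NEAREST)[:,:,::-1])
```

```text
t 17.2 mix mm [-33.6 -88.8  81.9] rot [-105.5   85.  -174. ] F [-0.8  0.5  0.8] w 0.007
scene 0.55 61 knob mix mm [ 37.4 -41.8 111.1] cost 0.0011440592564763137
top 0.55 40 knob mix mm [ 38.8 -44.4 109.8] cost 0.0016751781985435616
tcp [-31.8 -90.5  84.7] finger lo [-39.7 -99.6 112.4] hi [-21.8 -75.9 168.3] 142
```

View pics/c7.png

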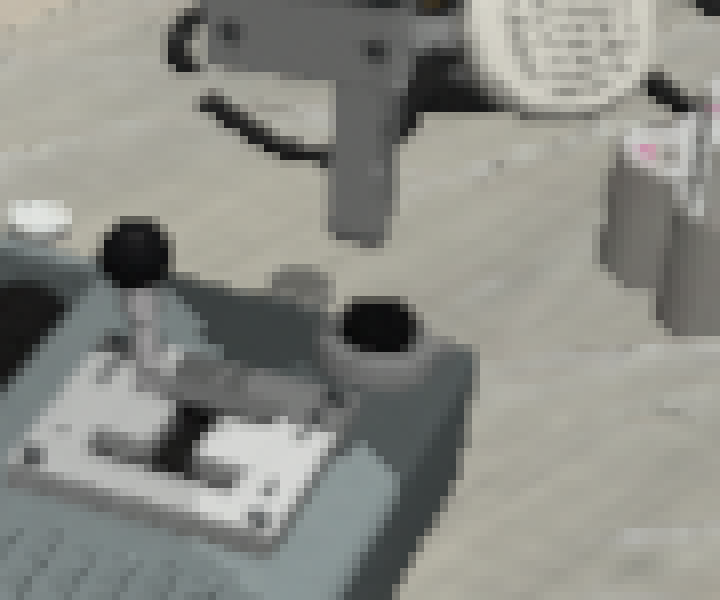

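The lever sits at the far end of the right leg (knob at (135,250) in the crop). The finger hangs above the button (375,325), slightly too far in x, so I'll shift it 6 mm nearer and descend.

>>> send_rows(
  deltas=[
    [[0.01,-0.006,0,0,1],[0.01,0,0,0,1],[0.004,0,0,0,1]],
  ],
)

```text
clock: 17.88
tcp_pos: [0.504, -0.21, 0.061]
ee_rot: [-103.0, 85.5, -171.5]
force: [0.1, 1.1, 1.7]
grip_width: 0.008
```

```bash
python3 -c "
from h import *
st(); tip()"
```

```text
t 17.88 mix mm [-39.9 -90.5  61. ] rot [-103.    85.5 -171.5] F [0.1 1.1 1.7] w 0.008
tcp [-39.8 -90.5  60.8] finger lo [-48.  -99.4  92.5] hi [-29.1 -75.8 147.4] 143
```

>>> send_rows(
  deltas=[
    [[0.005,0,0,0,1],[0.005,0,0,0,1],[0.005,0,0,0,1]],
  ],
)

```text
clock: 18.3
tcp_pos: [0.5047, -0.2101, 0.0543]
ee_rot: [-102.3, 85.6, -170.8]
force: [-10.4, 6.5, 54.3]
grip_width: 0.004
```

>>> send_rows(
  deltas=[
    [[0.006,0,0,0,1],[0.006,0,0,0,1]],
  ],
)

```text
clock: 18.55
tcp_pos: [0.5048, -0.2101, 0.0544]
ee_rot: [-101.1, 85.8, -169.7]
force: [-9.4, 6.0, 51.7]
grip_width: 0.006
```

Run:
```python
from h import *
st(); knob()
S=snapshot("scene")
cv2.imwrite("pics/c8.png",cv2.resize(S["frame"][165:225,350:422],(720,600),interpolation=cv2.INTER_CUBIC)[:,:,::-1])
```

```text
t 18.55 mix mm [-39.2 -90.9  54.4] rot [-101.1   85.8 -169.7] F [-9.4  6.  51.7] w 0.006
scene 0.7 61 knob mix mm [ 37.6 -41.7 110.7] cost 0.0012757846587125494
```

View pics/c8.png

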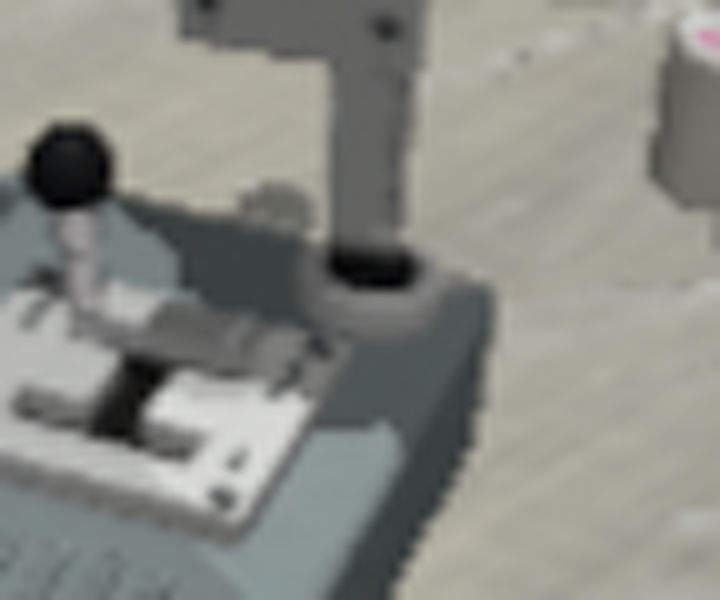

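The cap looks flush with its collar under the finger at (375,265). I'll release in small steps to see the spring's force over its travel.

>>> send_rows(
  deltas=[
    [[-0.001,0,0,0,1]],
  ],
)

```text
clock: 18.92
tcp_pos: [0.5045, -0.21, 0.0576]
ee_rot: [-100.8, 85.8, -169.4]
force: [-1.6, 0.7, 3.2]
grip_width: 0.003
```

>>> send_rows(
  deltas=[
    [[-0.001,0,0,0,1]],
  ],
)

```text
clock: 19.05
tcp_pos: [0.5045, -0.21, 0.0594]
ee_rot: [-100.5, 85.9, -169.1]
force: [-1.2, 0.1, 2.0]
grip_width: 0.001
```

>>> send_rows(
  deltas=[
    [[-0.0015,0,0,0,1]],
  ],
)

```text
clock: 19.18
tcp_pos: [0.5045, -0.21, 0.0609]
ee_rot: [-100.5, 85.9, -169.1]
force: [0.1, 0.3, 1.8]
grip_width: 0.001
```

>>> send_rows(
  deltas=[
    [[-0.0015,0,0,0,1]],
  ],
)

```text
clock: 19.3
tcp_pos: [0.5044, -0.21, 0.062]
ee_rot: [-100.6, 85.8, -169.2]
force: [0.1, -0.9, -0.0]
grip_width: 0.007
```

>>> send_rows(
  deltas=[
    [[-0.0015,0,0,0,1]],
  ],
)

```text
clock: 19.42
tcp_pos: [0.5046, -0.21, 0.0631]
ee_rot: [-100.7, 85.8, -169.3]
force: [0.6, -0.7, -0.4]
grip_width: 0.003
```

>>> send_rows(
  deltas=[
    [[-0.0015,0,0,0,1]],
  ],
)

```text
clock: 19.55
tcp_pos: [0.5047, -0.21, 0.0643]
ee_rot: [-100.8, 85.8, -169.4]
force: [0.1, 0.3, 0.6]
grip_width: 0.004
```

>>> send_rows(
  deltas=[
    [[-0.03,0,0,0,1],[-0.03,0,0,0,1],[-0.03,-0.02,0,0,1],[0,-0.04,0.03,0,1],[0,-0.04,0.03,0,1],[0,0,0,0,1]],
  ],
)

```text
clock: 20.3
tcp_pos: [0.44, -0.3033, 0.1624]
ee_rot: [-100.3, 85.8, -168.7]
force: [-0.1, 0.0, -0.2]
grip_width: 0.007
```

Run:
```python
from h import *
st(); knob()
T=snapshot("top");S=snapshot("scene")
for p in(S,T):
    w=cloud(p)
    for q in("vial_rose","vial_coal","vial_plum","vial_violet","orange_cup","start_top"):
        for m in masks_of(p,q)[:1]: print(q,round(m["score"],2),np.round(m["location"]),np.round(np.nanmedian(w[m["region"]],0),3))
a=cv2.resize(T["frame"][140:290,240:440],(400,300));b=cv2.resize(S["frame"][165:225,330:410],(400,300))
cv2.imwrite("pics/c9.png",np.hstack([a,b])[:,:,::-1])
```

```text
t 20.3 mix mm [-133.  -154.9  162.4] rot [-100.3   85.8 -168.7] F [-0.1  0.  -0.2] w 0.007
scene 0.45 57 knob mix mm [ 37.  -41.9 110.7] cost 0.0012385622153884732
top 0.51 62 knob mix mm [ 37.9 -43.6 108.8] cost 0.0018394233109397323
vial_rose 0.74 [350. 253.] [0.427 0.031 0.025]
vial_plum 0.56 [301. 236.] [0.549 0.074 0.025]
orange_cup 0.76 [277. 316.] [0.388 0.283 0.035]
start_top 0.55 [389. 192.] [ 0.495 -0.201  0.084]
vial_rose 0.52 [301. 248.] [0.433 0.022 0.044]
vial_coal 0.6 [396. 198.] [ 0.572 -0.257  0.043]
vial_plum 0.65 [286. 206.] [0.553 0.067 0.042]
vial_violet 0.59 [386. 163.] [ 0.68  -0.222  0.04 ]
orange_cup 0.69 [210. 268.] [0.384 0.292 0.01 ]
start_top 0.56 [389. 218.] [ 0.5   -0.209  0.084]
```

View pics/c9.png

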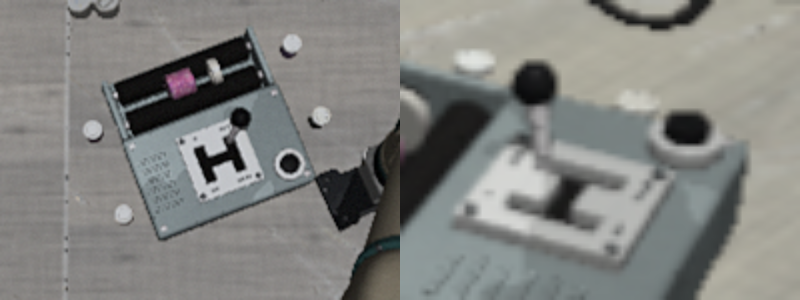

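The lever is in the far-right slot (knob at (238,118) in the left crop). The button is up (289,163), the arm is clear, and the vials haven't moved. Handing in.

```bash
python3 -c "
from h import *
print(r.hand_in()); st()"
```

```text
the job is handed in; nothing more can be done
None
the job is handed in; nothing more can be done
```

The lever is home in third, and the start button was pressed once afterwards and came back up. I handed the job in at about 20 s; it gives no verdict.

**Lever:** With the fingers shut, I pushed it from first back to the cross channel, across to the right leg, and forward into third. It was never between the fingers. Pushing from 14 N up to 22 N no longer moved it. The last look puts the knob at about (37, -42, 110) mm in the mixer's frame, which fits the far-right corner within camera error (nominal 40, -43, 111).

**Button:** I pressed it about 6.5 mm to a hard stop. The peak was about 54 N on the fingertips, more than it needed but under the 120 N wrist limit. On release the force fell off over about 4 mm, as a spring would, and the cap's height reads the same as before.

**Loose things:** Rose, coal, plum and the cup are where they were, within 3 mm. The violet vial was only found in the last picture, so I have no numbers to compare for it, but the arm never went near it.

**Disagreements:**
- The camera showed the fingertips about 25 mm higher than the reported TCP, so the first push passed over the knob without touching it. I worked to the camera's height after that.
- The hard push into third left the tool tilted about 5°, so I pressed the button slightly tilted.

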